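# Lay the measuring kit on its shadow tiles

## Robot

A 6-joint arm with a two-finger parallel gripper is mounted at the origin on a cart in front of the work surface, level with it; the furniture and walls round the work are solid. World frame = base frame: x ahead of the robot, y to its left, z up, the work surface at z = 0. Lengths are in mm, angles in rad, forces in N, time in s.
With the tool pointing down it reaches from about 350 to 975 mm from the base axis. Payload 4.9 kg.
Tool frame: the origin (TCP) lies between the finger pads; the fingertips stand 25 mm ahead of it and the grasp point (between the pads) lies 6 mm ahead of it; z points along the fingers, y is the direction in which the jaws open and shut (so a half turn about z gives the same grasp; the last joint's range is limited). The gripper opens to 85 mm and grips with 20 to 120 N. Pads are 22 mm wide; open, the fingers measure 114 mm over their backs; the gripper's body (76 mm by 85 mm) begins 54 mm behind the grasp point. The pads swing forward as they close: fully open they stand 13 mm farther back than shut.
Start: joints at [1.181, 0.053, 1.613, -0, 1.476, -0.119], TCP at [167.179, 602.207, 256.304] pointing down, gripper open.
Joint ranges: [-3.01, 3.01], [-1.01, 2.22], [0.06, 2.58], [-1.02, 4.17], [0.09, 2.62], [-3.14, 3.14]. Speed limits (rad/s): [2.57, 2.57, 3.14, 3.14, 3.14, 3.14].

## Interface

Orientations are given as [roll, pitch, yaw] about the fixed x, y, z axes, in that order (R = Rz(yaw) Ry(pitch) Rx(roll)).
In Python, from workcell import monitor, read_camera, job gives the robot as it stands.
- The arm moves only by the tool carry_out, never from a script. Its argument "moves" is text: rows parted by semicolons, each of 4 numbers parted by spaces: the shift along the tool's x, y, z scaled (see below), then the turn about the tool's z scaled (see below). In form: x y z yaw; .... A call has 1 to 10 rows; each row is the pose to reach, as a shift and turn from the pose measured when the call began, along the tool's axes at that moment; what a row does not reach only later rows make up. The controller multiplies each number of a shift by 50 cm and each number of a turn by 45 degrees. A row lasts 1/10 s, in which the tool goes at most 50 mm and 8.59 degrees, less where a joint would pass 70% of its speed; a pose out of reach is approached as far as the arm can. A call with a number of a shift or a turn outside -1 to 1 is refused whole. A call with a gripper value outside its range is refused whole. "fingers" is the opening, from 0 (shut) to 1 (fully open), set as the call begins (left out, the last holds). The fingers move at their own pace and stop on an object; "newtons" is the grip in N (left out, the last holds). Time passes only in rows, so rows that repeat a pose let the fingers close. It gives the time, the measured TCP pose, the force and the opening at its end, in the units of the state.
- monitor.state(): the state, without advancing time (a new reading comes with each control period).
- read_camera(name): name is "side" or "top"; returns a dict with "img" (400x640x3 uint8, red, green, blue), "intrinsics" (3x3 intrinsics, pixels), "k1" (the pictures are not rectified: a ray, as slopes to the right and down, at radius r is drawn at 1 + k1 r^2 times it, then the intrinsics apply), "cam_to_world" (4x4, takes a point from camera to world coordinates). Camera axes: x right, y down, z forward; pixel columns grow to the right and rows downward; lengths in mm; the calibration is good to about 2 mm. A picture is of the moment at which its call begins. There is no depth.
- job.sign_off(): hands the job in, once; it reports no verdict.
The state is a dict: "clock": time; "qpos": joint angles; "joint_vel": joint speeds; "joint_efforts": joint torques, N m; "ee_pos": TCP position; "tcp_rot": TCP orientation; "contact_force": force on the tool from outside, world axes, zero at the start; "moment": the same for the moment, N m; "opening": finger opening in mm.
Only numpy, scipy, OpenCV 4.12 (cv2) and the standard library are available. Lean on these libraries where they do the work, as an engineer would, in place of code of your own. Each camera call takes 0.05 s, during which the arm holds its last target.

## Task

Put the measuring kit back on the grey shadow tiles: the dial gauge, the steel parallel, the large check weight and the small check weight each belong on the tile whose black silhouette has its shape and size. Set each one down centred on its own silhouette and turned the way it shows, with the weights standing upright and the gauge lying on its back with its stem over the stem of its silhouette; leave everything let go and at rest.

Things in the scene. Friction and masses are not known exactly. Their poses are not given: they have to be found in the camera images.
- gauge_center (a point): Dial gauge on its back, loose, 0.15 kg: pale round case, 60 mm diameter, 22 mm high, with a thin level stem on one side (10 mm up, ends 70 mm from the case's centre) and a short stub opposite (ends 38 mm from it). Point at the centre of the round case, 11 mm above its underside. The stem points to -x, the stub to +x, z up. Grip the case across its rim along y.
- parallel_center (a point): Steel parallel: a plain ground steel block 20 x 45 mm and 20 mm high, loose on the bench (0.14 kg nominal). Point at its centre, 10 mm above its underside. Its x axis runs across the 20 mm width, y along the 45 mm length, z up. Either way round is the same.
- weight_large_center (a point): Large check weight: steel-coloured upright cylinder of 30 mm diameter with a narrower neck and knob on top, 48 mm high in all, loose on the bench (0.2 kg nominal). Point on its axis, 24 mm above its underside; z up along the axis. Grip the cylindrical body, its lower part, in any direction.
- weight_small_center (a point): Small check weight: the same shape in brass colour, 19 mm diameter, 31 mm high, loose on the bench (0.05 kg nominal). Point on its axis, 15.5 mm above its underside; z up along the axis.
- tile_gauge: Tile of the dial gauge. Light grey foam tile fixed to the bench, 6 mm thick, 114 x 70 mm (long side along x), with a flat black silhouette (no recess): a 62 mm disc with long stem, short stub. Origin: centre of the tile's underside; z up. The disc's centre lies 16 mm from the origin along the tile's +x; the stem points to the tile's -x and ends 55 mm from the origin. Gauge x and tile x must agree.
- tile_parallel: Tile of the steel parallel. Light grey foam tile fixed to the bench, 6 mm thick, 74 x 74 mm, with a flat black silhouette (no recess): a rectangle 23 x 48 mm. Origin: centre of the tile's underside; x across the rectangle's short side, y along its long side, z up. The rectangle is centred on the origin.
- tile_large: Tile of the large check weight. Light grey foam tile fixed to the bench, 6 mm thick, 74 x 74 mm, with a flat black silhouette (no recess): a disc of 33 mm diameter. Origin: centre of the tile's underside; z up. The disc is centred on the origin.
- tile_small: Tile of the small check weight. Light grey foam tile fixed to the bench, 6 mm thick, 74 x 74 mm, with a flat black silhouette (no recess): a disc of 22 mm diameter. Origin: centre of the tile's underside; z up. The disc is centred on the origin.
Mind the look-alikes: they are no part of the job. Leave any orange or pink look-alike of the part that bears weight_large_center alone.

How it is judged (in metres and radians):
At the end, for the whole second after the job is handed in: Each thing lies on its own tile, centre within 10 mm of its silhouette's centre along each tile axis, upright (weights standing, gauge on its back) within 0.12 rad; parallel and gauge turned as shown within 0.28 rad, the stem on the silhouette's stem side; all released and still (z of weight_large_center in the frame of tile_large between 0.026 and 0.034 m and x of weight_large_center in the frame of tile_large between -0.01 and 0.01 m and y of weight_large_center in the frame of tile_large between -0.01 and 0.01 m and angle between each of weight_large_center, weight_small_center, parallel_center, gauge_center's own z axis and vertical below 0.12 rad and linear speed of each of weight_large, weight_small, parallel, gauge below 0.02 m/s and angular speed of each of weight_large, weight_small, parallel, gauge below 0.2 rad/s and z of weight_small_center in the frame of tile_small between 0.0175 and 0.0255 m and x of weight_small_center in the frame of tile_small between -0.01 and 0.01 m and y of weight_small_center in the frame of tile_small between -0.01 and 0.01 m and z of parallel_center in the frame of tile_parallel between 0.012 and 0.02 m and x of parallel_center in the frame of tile_parallel between -0.01 and 0.01 m and y of parallel_center in the frame of tile_parallel between -0.01 and 0.01 m and angle between the y axis of parallel_center and the y axis of tile_parallel, either way round below 0.28 rad and z of gauge_center in the frame of tile_gauge between 0.013 and 0.021 m and x of gauge_center in the frame of tile_gauge between 0.006 and 0.026 m and y of gauge_center in the frame of tile_gauge between -0.01 and 0.01 m and angle between the x axis of gauge_center and the x axis of tile_gauge, either way round below 0.28 rad and x of gauge in the frame of tile_gauge below 0.018 m); the robot touches nothing.
It also fails if it takes over 112 s, if anything falls off the work surface, if the arm or the gripper's body presses on something with over 40 N, if the wrist force passes 120 N, or if a joint passes its speed limit or range.

## Working session

There is one attempt and no reset: what is moved stays moved. The work goes in short steps, Python scripts to look and compute and a tool call to move; the robot and the scene stay as the last step left them, time stands still between calls to the robot, and variables do not carry over. Pictures are saved under pics/ and viewed, and the job is handed in when it is done.

Besides the shell and the picture viewer there is one more tool, called by a JSON object that holds its "name" and its "arguments". carry_out: Moves the arm, as the interface text tells. Shifts and turns lie within -1 to 1; 1 stands for 50 cm of shift or 45 degrees of turn. Its arguments: {"type":"object","properties":{"moves":{"type":"string"},"fingers":{"type":"number"},"newtons":{"type":"number"}},"required":["moves"]}

```bash
mkdir -p pics; ls
python3 - <<'E'
from workcell import monitor, read_camera
import cv2,numpy as np
print(monitor.state())
for n in("top","side"):
    c=read_camera(n); cv2.imwrite(f"pics/{n}0.png",c["img"][:,:,::-1]); np.savez(f"{n}0.npz",**c); print(n,c["intrinsics"],c["k1"],c["cam_to_world"])
E
```

```text
pics
{'clock': 0.0, 'qpos': array([ 1.18098097e+00,  5.33970127e-02,  1.61427926e+00, -2.84197793e-05,
        1.47598402e+00, -1.19003773e-01]), 'joint_vel': array([ 0.00151422, -0.00192019,  0.00066236,  0.00041211, -0.00058911,
        0.00103247]), 'joint_efforts': array([ 2.15082626e-03, -3.93695855e+01, -3.70169449e+01,  9.99177701e-05,
        7.26430735e-03,  2.57403528e-06]), 'ee_pos': array([166.98968092, 601.69520824, 255.04686539]), 'tcp_rot': array([-3.13953628e+00, -2.17389761e-04,  2.87078356e+00]), 'contact_force': array([-0.79079509,  0.15936255,  0.25347633]), 'moment': array([ 0.03660615, -0.00903557,  0.05214671]), 'opening': 85.18442530812989}
top [[439.56665724   0.         325.17673338]
 [  0.         439.56665724 205.85018315]
 [  0.           0.           1.        ]] 0.007340064600530344 [[-2.01997872e-02 -9.83438043e-01  1.80115477e-01  2.50082333e+02]
 [-9.99680883e-01  2.26003008e-02  1.12852850e-02  2.23328686e+02]
 [-1.51690425e-02 -1.79830039e-01 -9.83580732e-01  1.61956472e+03]
 [ 0.00000000e+00  0.00000000e+00  0.00000000e+00  1.00000000e+00]]
side [[389.17008378   0.         323.58794312]
 [  0.         389.17008378 197.99284318]
 [  0.           0.           1.        ]] -0.03656888089306487 [[-9.50250479e-01 -1.50285722e-01  2.72833703e-01  2.20647407e+02]
 [-3.10756912e-01  3.97473532e-01 -8.63391529e-01  1.23963245e+03]
 [ 2.13112437e-02 -9.05223173e-01 -4.24401741e-01  5.39908032e+02]
 [ 0.00000000e+00  0.00000000e+00  0.00000000e+00  1.00000000e+00]]
```

View pics/top0.png

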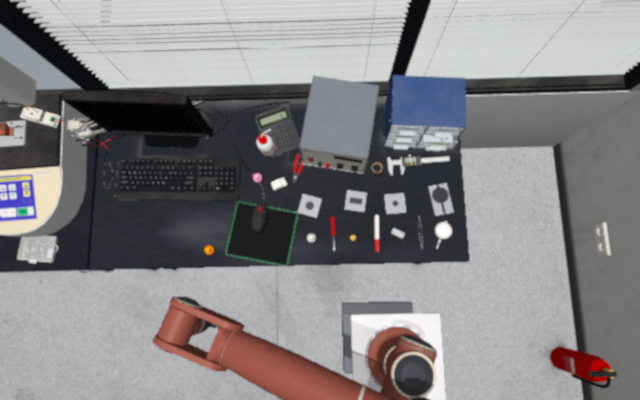

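View pics/side0.png

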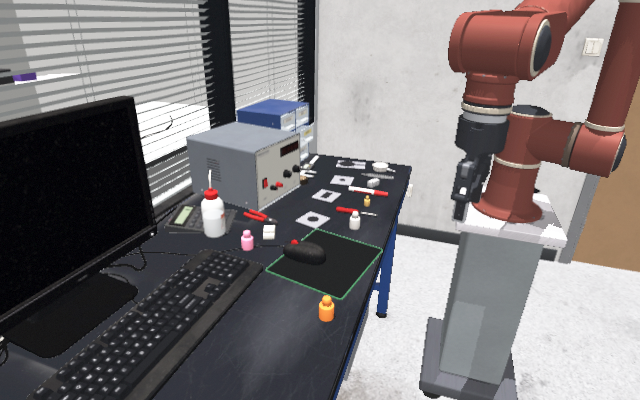

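```bash
cat > h.py <<'E'
import numpy as np,cv2
def load(f): return dict(np.load(f))
def ray(c,u,v):
    K=c["intrinsics"];k=float(c["k1"])
    p=np.array([(u-K[0,2])/K[0,0],(v-K[1,2])/K[1,1]])
    r=np.linalg.norm(p);s=r
    for _ in range(20): s=r/(1+k*s*s)
    q=p*(s/r if r else 1)
    T=c["cam_to_world"]; return T[:3,3],T[:3,:3]@np.array([q[0],q[1],1])
def at(c,u,v,z):
    o,d=ray(c,u,v); return (o+d*(z-o[2])/d[2])[:2]
def proj(c,P):
    T=c["cam_to_world"];q=T[:3,:3].T@(np.array(P)-T[:3,3]);q=q[:2]/q[2]
    q=q*(1+float(c["k1"])*(q@q));K=c["intrinsics"];return K[0,0]*q[0]+K[0,2],K[1,1]*q[1]+K[1,2]
def crop(c,x0,y0,x1,y1,s,fn):
    cv2.imwrite(fn,cv2.resize(c["img"][y0:y1,x0:x1,::-1],None,fx=s,fy=s,interpolation=cv2.INTER_CUBIC))
E
python3 - <<'E'
from h import *
c=load("top0.npz")
crop(c,290,180,380,260,8,"pics/ta.png"); crop(c,375,170,465,250,8,"pics/tb.png")
c=load("side0.npz")
crop(c,290,145,420,235,6,"pics/sa.png")
E
```

```text
(no output)
```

View pics/ta.png

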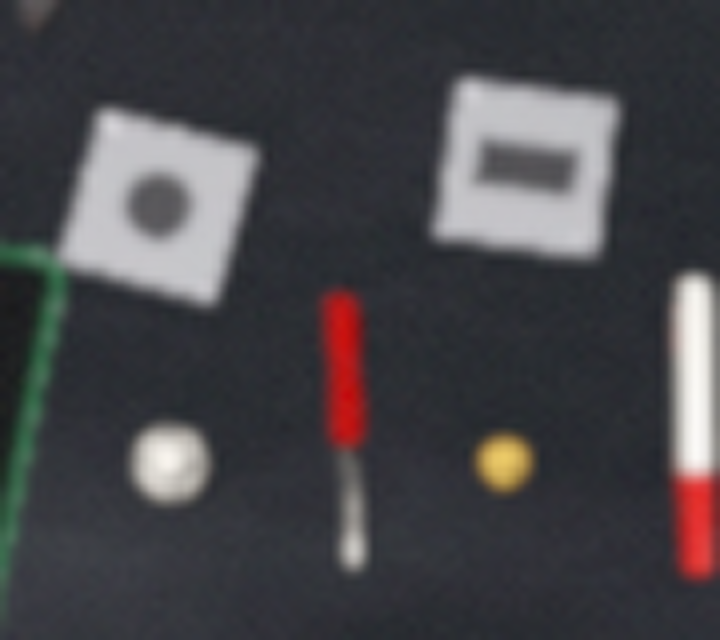

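View pics/tb.png

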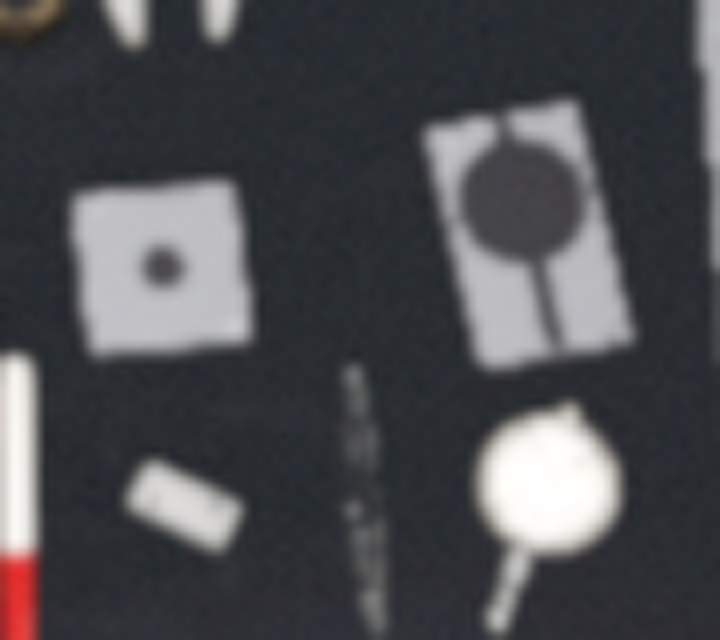

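View pics/sa.png

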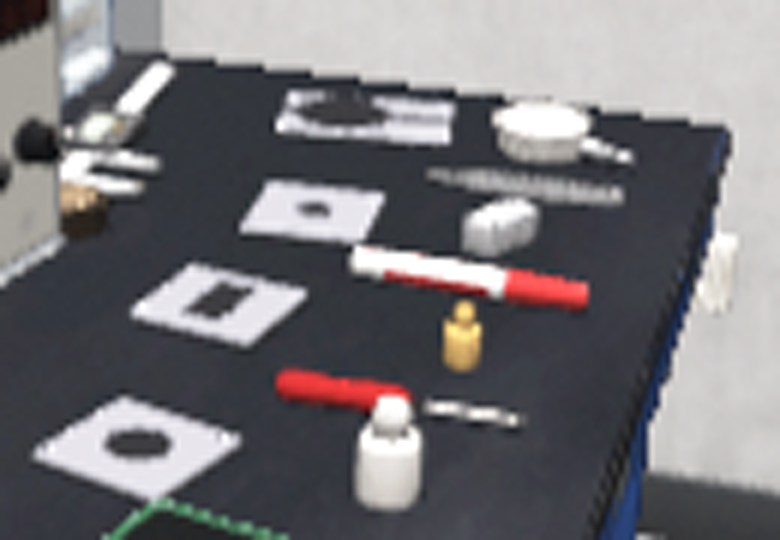

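```bash
cat > meas.py <<'E'
from h import *
import sys
def U(x,o,s=8): return o+(x+.5)/s-.5
def comp(c,cr,lo,hi,seed,s=8):
    x0,y0,x1,y1=cr
    g=cv2.resize(c["img"][y0:y1,x0:x1],None,fx=s,fy=s,interpolation=cv2.INTER_CUBIC)
    g=cv2.cvtColor(g,cv2.COLOR_RGB2GRAY)
    m=((g>=lo)&(g<=hi)).astype(np.uint8)
    n,l,st,ce=cv2.connectedComponentsWithStats(m)
    k=l[seed[1],seed[0]]
    mm=(l==k).astype(np.uint8)
    cnt=max(cv2.findContours(mm,cv2.RETR_EXTERNAL,cv2.CHAIN_APPROX_NONE)[0],key=cv2.contourArea)
    return [(U(p[0][0],x0,s),U(p[0][1],y0,s)) for p in cnt], g
def rect(c,pts,z):
    w=np.array([at(c,u,v,z) for u,v in pts],np.float32)
    r=cv2.minAreaRect(w); return r
E
python3 - <<'E'
from meas import *
c=load("top0.npz")
A=(290,180,380,260);B=(375,170,465,250)
for n,cr,lo,hi,seed,z in [("tile_large",A,110,255,(100,180),6),("tile_par",A,110,255,(520,100),6),("tile_small",B,110,255,(110,220),6),("tile_gauge",B,110,255,(450,150),6),
 ("sil_large",A,0,120,(160,205),6),("sil_par",A,0,120,(525,165),6),("sil_small",B,0,120,(160,267),6),
 ("Wl",A,100,255,(170,464),35),("Ws",A,80,255,(503,464),25),("par",B,110,255,(190,505),20),("gauge",B,110,255,(550,480),22)]:
    p,g=comp(c,cr,lo,hi,seed); r=rect(c,p,z); print(n,np.round(r[0],1),np.round(r[1],1),round(r[2],1),len(p))
# hand points
for n,(x,y),o,z in [("gs disc",(523,201),(375,170),6),("gs stemend",(558,345),(375,170),6),("gs stub",(502,122),(375,170),6),("g case",(549,482),(375,170),18),("g stemend",(495,625),(375,170),10),("g stub",(572,410),(375,170),11)]:
    print(n,at(c,U(x,o[0]),U(y,o[1]),z))
s=load("side0.npz")
for n,(x,y),z in [("Wl bottom mid",(389,500),4),("Ws bot",(461,364),3),("Ws knob top",(464,302),31),("Wl knob top",(394,397),48),("sil l",(138,443),6),("sil s",(315,209),6),("sil p",(221,300),6)]:
    print("side",n,at(s,U(x,290,6),U(y,145,6),z))
E
```

```text
tile_large [549.  301.8] [79.9 80.5] 73.2 618
tile_par [563.2 128.9] [79.5 79.4] 80.6 621
tile_small [550.3 -17.4] [80.  79.9] 3.9 618
tile_gauge [ 562.3 -188.7] [119.3  74.7] 9.4 1264
sil_large [549.7 301.3] [25.5 25.6] 59.4 154
sil_par [563.6 128.5] [42.3 17.5] 80.4 231
sil_small [550.9 -18.3] [15.9 15.6] 88.7 97
Wl [424.8 295.9] [35.4 35.4] 88.8 233
Ws [423.1 144.6] [25.9 26.5] 88.3 164
par [437.4 -20.3] [50.8 27.1] 61.7 274
gauge [ 433. -174.] [ 65.8 101.2] 42.0 564
gs disc [ 578.06630616 -187.29635983]
gs stemend [ 509.68172236 -198.86061379]
gs stub [ 616.05003639 -180.03321513]
g case [ 444.5507752  -187.27228007]
g stemend [ 380.59613267 -160.36645624]
g stub [ 478.46292132 -201.87222162]
side Wl bottom mid [423.0641743 306.3266633]
side Ws bot [422.9689184  150.76620373]
side Ws knob top [426.94469684 134.21950307]
side Wl knob top [427.88712708 287.40746904]
side sil l [550.38095023 297.56949467]
side sil s [550.45278451 -20.29326889]
side sil p [563.37578013 125.00633272]
```

```bash
cat > go.py <<'E'
import sys,numpy as np
from workcell import monitor
from scipy.spatial.transform import Rotation as R
s=monitor.state()
x,y,z=map(float,sys.argv[1:4]); yaw=float(sys.argv[4]) if len(sys.argv)>4 else None
Rm=R.from_euler("xyz",s["tcp_rot"]).as_matrix()
d=Rm.T@(np.array([x,y,z])-s["ee_pos"])
cur=np.degrees(s["tcp_rot"][2]); 
t=0 if yaw is None else ((cur-yaw+180)%360-180)
print("pos",s["ee_pos"].round(1),"yaw",cur.round(1),"t",s["clock"],"F",s["contact_force"].round(1),"open",round(s["opening"],1))
print("row",(d/500).round(4),round(t/45,4),"dist",np.linalg.norm(d).round())
E
python3 go.py 427 297 120 164.5
```

```text
pos [167.  601.7 255.2] yaw 164.5 t 0.1 F [-0.9 -0.1 -0.4] open 85.4
row [-0.6642 -0.4476  0.2711] -0.0004 dist 423.0
```

{"name": "carry_out", "arguments": {"moves": "-0.664 -0.448 0.271 0; -0.664 -0.448 0.271 0; -0.664 -0.448 0.271 0; -0.664 -0.448 0.271 0; -0.664 -0.448 0.271 0; -0.664 -0.448 0.271 0; -0.664 -0.448 0.271 0; -0.664 -0.448 0.271 0; -0.664 -0.448 0.271 0; -0.664 -0.448 0.271 0", "fingers": 0.65, "newtons": 40}}

```text
clock: 1.1
ee_pos: [427.3, 294.2, 118.1]
tcp_rot: [-3.137, -0.002, 2.866]
contact_force: [-0.8, 0.5, -0.2]
opening: 55.6
```

```bash
python3 go.py 427 297 29 164.5
python3 - <<'E'
from workcell import read_camera
import cv2,numpy as np
from h import *
c=read_camera("side"); crop(c,290,100,420,220,6,"pics/s1.png")
E
```

```text
pos [427.3 294.2 118.1] yaw 164.2 t 1.1 F [-0.8  0.5 -0.2] open 55.6
row [0.0017 0.0061 0.1781] -0.0059 dist 89.0
```

View pics/s1.png

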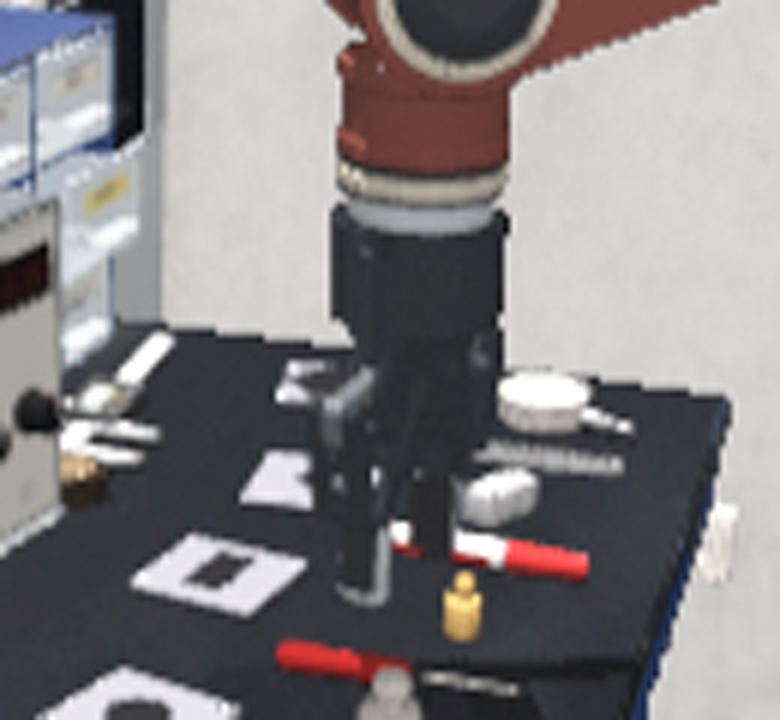

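Run:
```python
from h import *
c=load("side0.npz")
for P in [(427,294,118),(427,294,93),(427,297,0),(427,297,48),(427+.267*42,294+.96*42,93),(427-.267*42,294-.96*42,93)]:
    u,v=proj(c,P); print(P,(u-290)*6,(v-100)*6)
```

```text
(427, 294, 118) 398.5725372258777 532.5729167533946
(427, 294, 93) 395.4396343701875 582.8501201280862
(427, 297, 0) 382.7137535357667 764.2962894541749
(427, 297, 48) 388.3748421222642 673.642323327253
(438.214, 334.32, 93) 348.9133825516178 615.1771159841585
(415.786, 253.68, 93) 439.2475019205285 552.4067767967308
```

{"name": "carry_out", "arguments": {"moves": "0.002 0.006 0.06 -0.006; 0.002 0.006 0.11 -0.006; 0.002 0.006 0.14 -0.006; 0.002 0.006 0.16 -0.006; 0.002 0.006 0.174 -0.006; 0.002 0.006 0.174 -0.006; 0.002 0.006 0.174 -0.006"}}

```text
clock: 1.85
ee_pos: [427.0, 299.0, 32.8]
tcp_rot: [-3.139, -0.001, 2.873]
contact_force: [-0.9, 0.3, 0.0]
opening: 55.4
```

{"name": "carry_out", "arguments": {"moves": "0 0 0 0; 0 0 0 0; 0 0 0 0; 0 0 0 0; 0 0 0 0", "fingers": 0}}

```text
clock: 2.35
ee_pos: [427.9, 299.4, 34.1]
tcp_rot: [-3.141, 0.0, 2.873]
contact_force: [-1.2, -1.5, 5.8]
opening: 28.2
```

```bash
python3 go.py 427 297 110 164.5
python3 - <<'E'
from workcell import read_camera
from h import *
c=read_camera("side"); crop(c,310,130,410,240,6,"pics/s2.png")
E
```

```text
pos [427.9 299.4  34.1] yaw 164.6 t 2.35 F [-1.2 -1.5  5.8] open 28.2
row [ 0.0004 -0.0052 -0.1519] 0.0021 dist 76.0
```

View pics/s2.png

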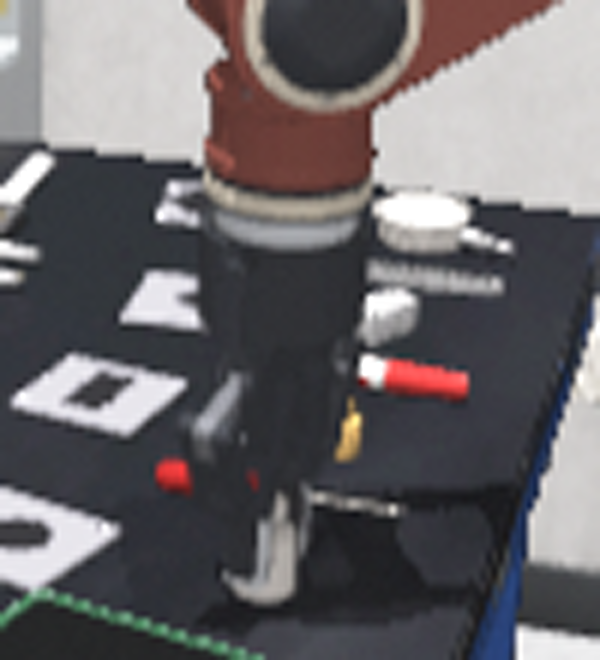

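{"name": "carry_out", "arguments": {"moves": "0 0 -0.03 0; 0 0 -0.07 0; 0 0 -0.11 0; 0 0 -0.15 0; 0 0 -0.15 0; 0 0 -0.15 0"}}

```text
clock: 3.0
ee_pos: [427.9, 299.5, 109.3]
tcp_rot: [-3.141, 0.001, 2.873]
contact_force: [-0.7, -1.1, -1.5]
opening: 28.2
```

```bash
python3 go.py 549.3 301.5 110 164.5
python3 - <<'E'
from workcell import read_camera
from h import *
c=read_camera("side"); crop(c,310,110,410,220,6,"pics/s3.png")
E
```

```text
pos [427.9 299.5 109.3] yaw 164.6 t 3.0 F [-0.7 -1.1 -1.5] open 28.2
row [-0.233   0.0684 -0.0011] 0.0021 dist 121.0
```

View pics/s3.png

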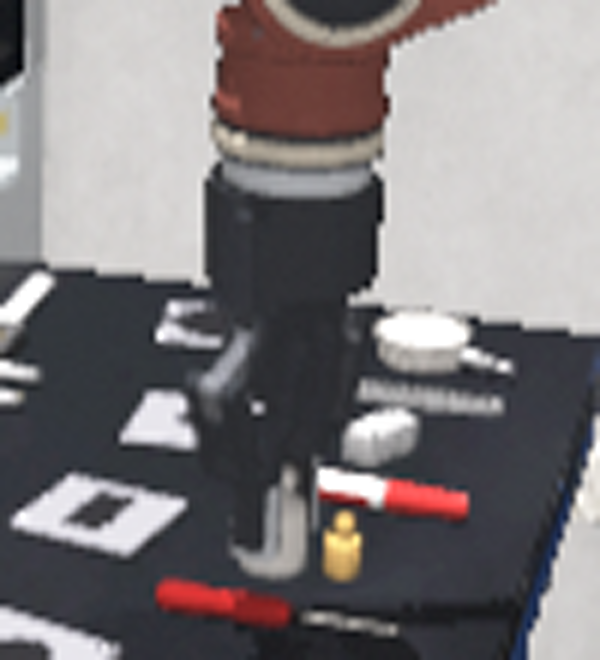

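Run:
```python
from h import *
c=load("side0.npz")
for P in [(428,299.5,109),(428,299.5,75),(428,289,75),(422,299.5,75),(428,314.5,75)]:
    u,v=proj(c,P); print(P,(u-310)*6,(v-110)*6)
```

```text
(428, 299.5, 109) 272.36930574498115 495.1510357369257
(428, 299.5, 75) 268.1994091201035 563.02182170483
(428, 289, 75) 273.7107967011158 553.6597386269336
(422, 299.5, 75) 280.989755929785 565.053000940826
(428, 314.5, 75) 260.1606116811936 576.6761644923595
```

{"name": "carry_out", "arguments": {"moves": "-0.08 0.024 0 0; -0.16 0.047 0 0; -0.2365 0.0675 0 0; -0.2365 0.0675 0 0; -0.2365 0.0675 0.05 0; -0.2365 0.0675 0.09 0; -0.2365 0.0675 0.12 0; -0.2365 0.0675 0.13 0; -0.2365 0.0675 0.13 0; -0.2365 0.0675 0.13 0"}}

```text
clock: 4.05
ee_pos: [550.5, 300.5, 43.7]
tcp_rot: [-3.141, 0.0, 2.873]
contact_force: [0.9, -0.1, -0.4]
opening: 28.4
```

```bash
python3 go.py 551 301.5 41 164.5
python3 - <<'E'
from workcell import read_camera
from h import *
c=read_camera("side"); crop(c,280,130,380,240,6,"pics/s4.png")
E
```

```text
pos [550.5 300.5  43.7] yaw 164.6 t 4.05 F [ 0.9 -0.1 -0.4] open 28.4
row [-0.0004  0.0023  0.0055] 0.0023 dist 3.0
```

View pics/s4.png

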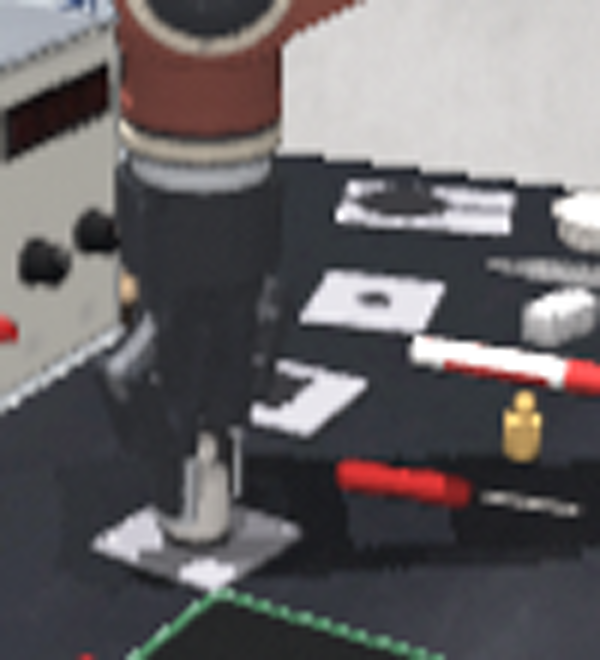

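{"name": "carry_out", "arguments": {"moves": "0 0.002 0.004 0; 0 0.002 0.006 0; 0 0.002 0.006 0; 0 0.002 0.006 0"}}

```text
clock: 4.5
ee_pos: [551.0, 301.5, 41.1]
tcp_rot: [-3.141, 0.001, 2.873]
contact_force: [-0.1, -0.2, -2.4]
opening: 28.3
```

{"name": "carry_out", "arguments": {"moves": "0 0 0 0; 0 0 0 0; 0 0 0 0; 0 0 0 0; 0 0 -0.01 0; 0 0 -0.05 0; 0 0 -0.10 0; 0 0 -0.15 0; 0 0 -0.15 0; 0 0 -0.15 0", "fingers": 0.65}}

```text
clock: 5.5
ee_pos: [551.4, 301.7, 117.0]
tcp_rot: [3.141, 0.002, 2.873]
contact_force: [0.1, -0.7, 0.4]
opening: 55.2
```

```bash
python3 go.py 424.8 143.8 110 164.5
python3 - <<'E'
from workcell import read_camera
from h import *
c=read_camera("side"); crop(c,280,130,380,240,6,"pics/s5.png")
c=read_camera("top"); crop(c,290,160,390,260,6,"pics/t5.png")
E
```

```text
pos [551.4 301.7 117. ] yaw 164.6 t 5.5 F [ 0.1 -0.7  0.4] open 55.2
row [ 0.1602 -0.3717  0.0134] 0.0023 dist 203.0
```

View pics/s5.png

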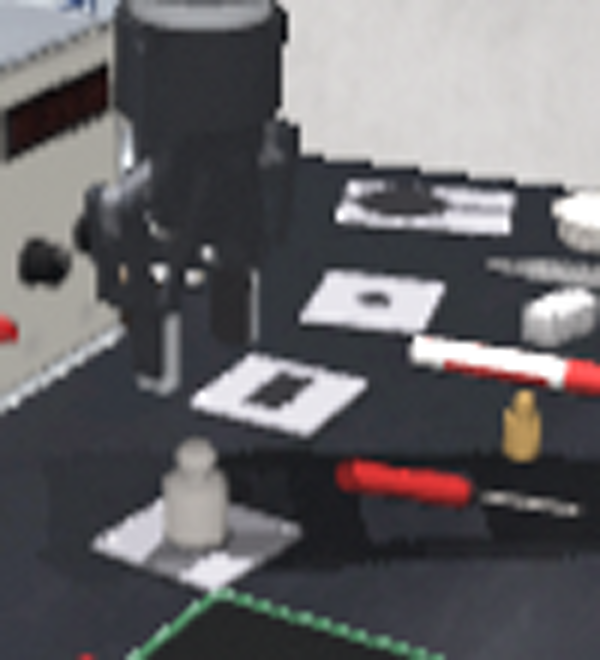

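{"name": "carry_out", "arguments": {"moves": "0.04 -0.093 0 0; 0.08 -0.186 0 0; 0.12 -0.279 0 0; 0.1602 -0.3717 0.013 0; 0.1602 -0.3717 0.013 0; 0.1602 -0.3717 0.013 0; 0.1602 -0.3717 0.013 0; 0.1602 -0.3717 0.06 0; 0.1602 -0.3717 0.10 0; 0.1602 -0.3717 0.10 0", "fingers": 0.6}}

```text
clock: 6.6
ee_pos: [422.4, 143.7, 62.8]
tcp_rot: [-3.138, -0.006, 2.874]
contact_force: [-0.2, 0.4, 0.0]
opening: 51.3
```

```bash
python3 go.py 424.8 143.8 30 164.5
python3 - <<'E'
from workcell import read_camera
from h import *
c=read_camera("side"); crop(c,310,110,410,220,6,"pics/s6.png")
E
```

```text
pos [422.4 143.7  62.8] yaw 164.7 t 6.6 F [-0.2  0.4  0. ] open 51.3
row [-0.005   0.0016  0.0656] 0.0038 dist 33.0
```

View pics/s6.png

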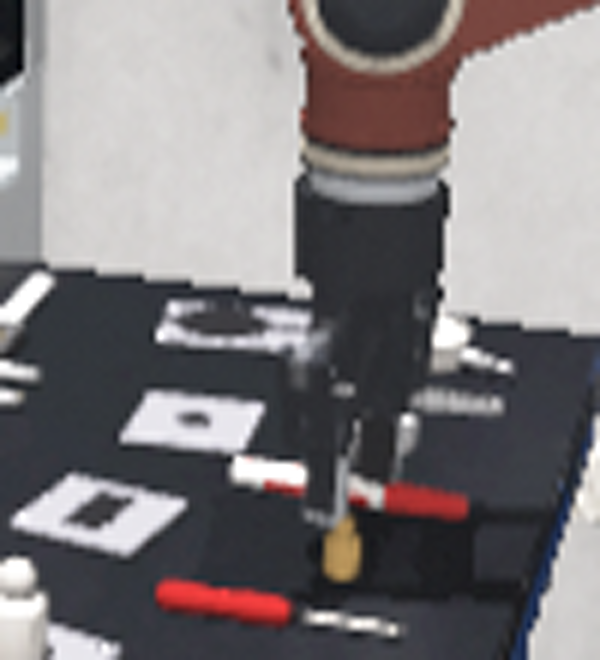

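View pics/t5.png

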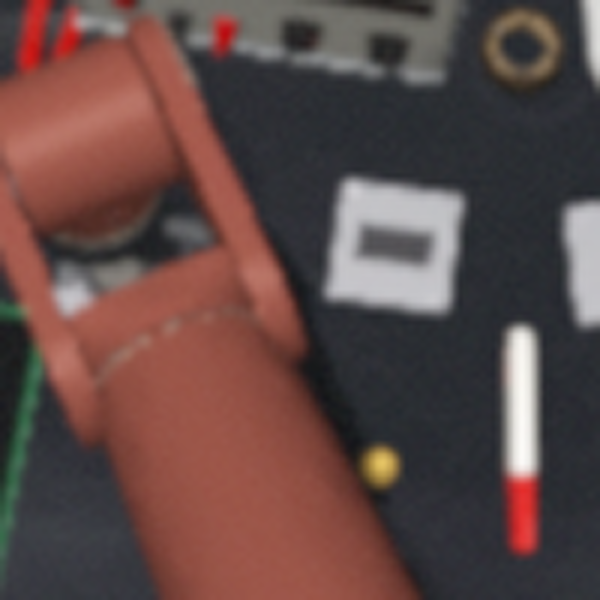

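{"name": "carry_out", "arguments": {"moves": "-0.005 0.0015 0.03 0; -0.005 0.0015 0.05 0; -0.005 0.0015 0.066 0; -0.005 0.0015 0.066 0; -0.005 0.0015 0.066 0; -0.005 0.0015 0.066 0"}}

```text
clock: 7.25
ee_pos: [426.3, 143.9, 32.0]
tcp_rot: [-3.139, -0.002, 2.874]
contact_force: [-0.1, -0.4, 0.2]
opening: 51.2
```

{"name": "carry_out", "arguments": {"moves": "0 0 0 0; 0 0 0 0; 0 0 0 0; 0 0 0 0; 0 0 0 0; 0 0 0 0", "fingers": 0, "newtons": 30}}

```text
clock: 7.85
ee_pos: [426.8, 144.0, 32.6]
tcp_rot: [-3.139, -0.002, 2.874]
contact_force: [-3.4, 0.0, 6.1]
opening: 16.8
```

{"name": "carry_out", "arguments": {"moves": "0 0 -0.03 0; 0 0 -0.07 0; 0 0 -0.11 0; 0 0 -0.15 0; 0 0 -0.15 0; 0 0 -0.15 0"}}

```text
clock: 8.45
ee_pos: [426.7, 144.1, 107.0]
tcp_rot: [-3.139, -0.002, 2.874]
contact_force: [-0.6, -0.2, -0.7]
opening: 17.3
```

```bash
python3 go.py 550.6 -17.8 110 164.5
python3 - <<'E'
from workcell import read_camera
from h import *
c=read_camera("side"); crop(c,310,90,410,200,6,"pics/s7.png")
E
```

```text
pos [426.7 144.1 107. ] yaw 164.7 t 8.45 F [-0.6 -0.2 -0.7] open 17.3
row [-0.3245 -0.2467 -0.0061] 0.0037 dist 204.0
```

View pics/s7.png

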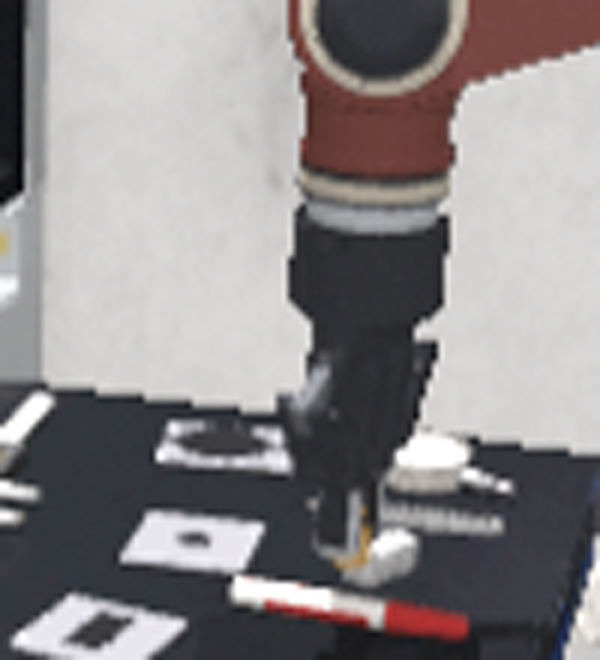

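{"name": "carry_out", "arguments": {"moves": "-0.08 -0.06 0 0; -0.16 -0.123 0 0; -0.24 -0.185 0 0; -0.328 -0.246 0 0; -0.328 -0.246 0 0; -0.328 -0.246 0 0; -0.328 -0.246 0 0; -0.328 -0.246 0.06 0; -0.328 -0.246 0.11 0; -0.328 -0.246 0.12 0"}}

```text
clock: 9.5
ee_pos: [547.6, -16.2, 42.1]
tcp_rot: [-3.138, -0.011, 2.876]
contact_force: [-0.7, -0.7, -0.4]
opening: 16.8
```

```bash
python3 go.py 552.6 -17.8 39 164.5
python3 - <<'E'
from workcell import read_camera
from h import *
c=read_camera("side"); crop(c,290,110,390,220,6,"pics/s8.png")
E
```

```text
pos [547.6 -16.2  42.1] yaw 164.8 t 9.5 F [-0.7 -0.7 -0.4] open 16.8
row [-0.0106 -0.0004  0.0061] 0.0061 dist 6.0
```

View pics/s8.png

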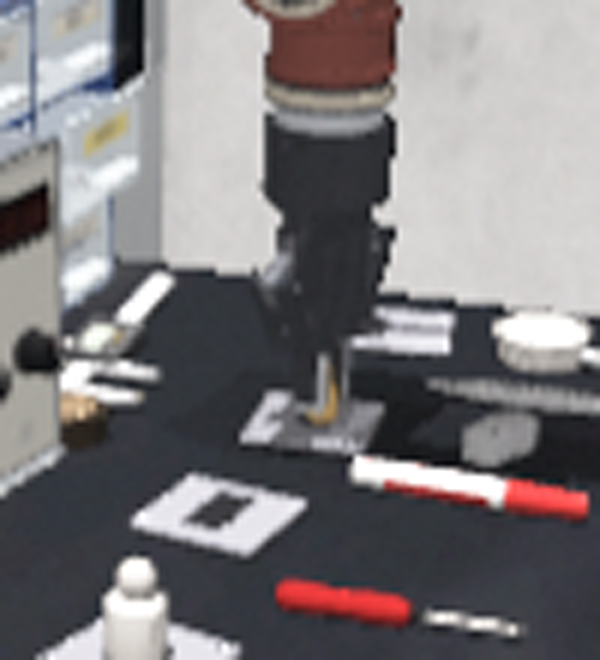

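{"name": "carry_out", "arguments": {"moves": "-0.006 0 0 0.006; -0.0106 0 0 0.006; -0.0106 0 0 0.006; -0.0106 0 0.003 0.006; -0.0106 0 0.005 0.006; -0.0106 0 0.005 0.006; -0.0106 0 0.005 0.006"}}

```text
clock: 10.25
ee_pos: [553.4, -17.9, 40.4]
tcp_rot: [-3.138, -0.01, 2.871]
contact_force: [0.1, -1.2, -0.5]
opening: 17.1
```

```bash
python3 go.py 552.6 -17.8 39 164.5
```

```text
pos [553.4 -17.9  40.4] yaw 164.5 t 10.25 F [ 0.1 -1.2 -0.5] open 17.1
row [ 0.0015 -0.0001  0.0028] -0.0002 dist 2.0
```

{"name": "carry_out", "arguments": {"moves": "0.001 0 0.002 0; 0.001 0 0.003 0; 0.001 0 0.003 0; 0.001 0 0.003 0"}}

```text
clock: 10.65
ee_pos: [552.9, -17.8, 38.8]
tcp_rot: [-3.138, -0.01, 2.871]
contact_force: [-0.4, -0.1, -0.6]
opening: 17.2
```

{"name": "carry_out", "arguments": {"moves": "0 0 0 0; 0 0 0 0; 0 0 0 0; 0 0 0 0; 0 0 -0.01 0; 0 0 -0.05 0; 0 0 -0.10 0; 0 0 -0.15 0; 0 0 -0.15 0; 0 0 -0.15 0", "fingers": 0.65}}

```text
clock: 11.65
ee_pos: [554.1, -17.8, 114.6]
tcp_rot: [-3.138, -0.008, 2.871]
contact_force: [-0.1, -0.2, -0.6]
opening: 55.6
```

```bash
python3 go.py 438.6 -21.8 110 152
python3 - <<'E'
from workcell import read_camera
from h import *
c=read_camera("side"); crop(c,290,130,390,240,6,"pics/s9.png")
E
```

```text
pos [554.1 -17.8 114.6] yaw 164.5 t 11.65 F [-0.1 -0.2 -0.6] open 55.6
row [ 0.2203 -0.0694  0.0112] 0.2776 dist 116.0
```

View pics/s9.png

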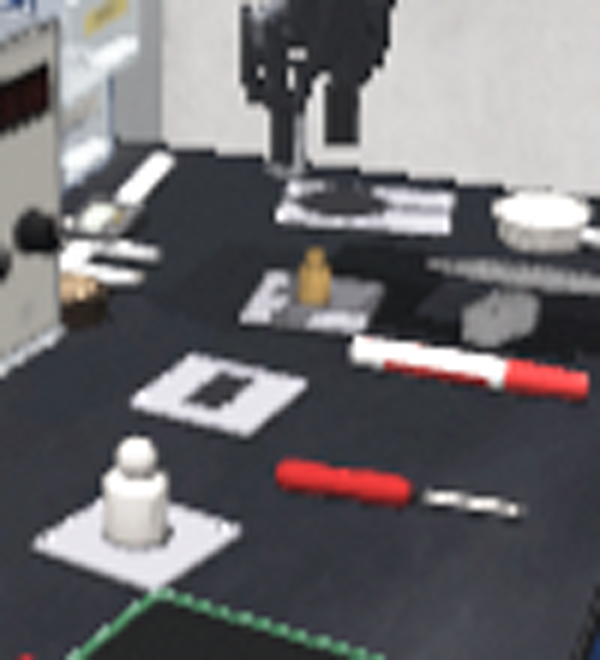

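{"name": "carry_out", "arguments": {"moves": "0.08 -0.025 0 0.1; 0.16 -0.05 0 0.2; 0.22 -0.0694 0.01 0.278; 0.22 -0.0694 0.01 0.278; 0.22 -0.0694 0.01 0.278; 0.22 -0.0694 0.03 0.278; 0.22 -0.0694 0.06 0.278; 0.22 -0.0694 0.10 0.278; 0.22 -0.0694 0.10 0.278; 0.22 -0.0694 0.10 0.278", "fingers": 0.85}}

```text
clock: 12.7
ee_pos: [437.7, -21.7, 64.1]
tcp_rot: [-3.135, -0.011, 2.653]
contact_force: [0.1, 1.0, 0.8]
opening: 72.4
```

```bash
python3 go.py 438.6 -21.8 28 152
python3 - <<'E'
from workcell import read_camera
from h import *
c=read_camera("side"); crop(c,310,110,410,220,6,"pics/s10.png")
E
```

```text
pos [437.7 -21.7  64.1] yaw 152.0 t 12.7 F [0.1 1.  0.8] open 72.4
row [-0.0025  0.0011  0.0722] -0.0 dist 36.0
```

View pics/s10.png

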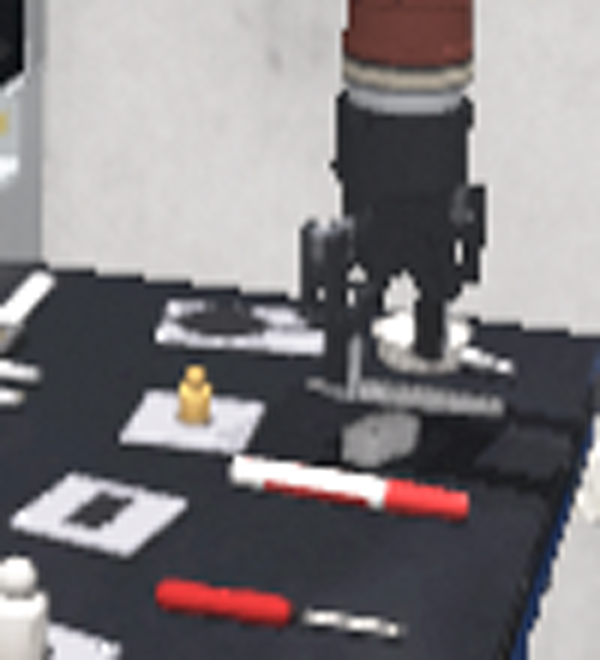

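{"name": "carry_out", "arguments": {"moves": "-0.0025 0.001 0.03 0; -0.0025 0.001 0.055 0; -0.0025 0.001 0.072 0; -0.0025 0.001 0.072 0; -0.0025 0.001 0.072 0; -0.0025 0.001 0.072 0; -0.0025 0.001 0.072 0"}}

```text
clock: 13.45
ee_pos: [439.6, -22.1, 29.5]
tcp_rot: [-3.136, -0.008, 2.653]
contact_force: [0.7, 0.1, 0.6]
opening: 72.7
```

{"name": "carry_out", "arguments": {"moves": "0 0 0 0; 0 0 0 0; 0 0 0 0; 0 0 0 0; 0 0 0 0; 0 0 0 0", "fingers": 0, "newtons": 40}}

```text
clock: 14.05
ee_pos: [440.3, -22.2, 30.2]
tcp_rot: [-3.136, -0.007, 2.653]
contact_force: [-0.8, 0.7, 4.9]
opening: 44.1
```

{"name": "carry_out", "arguments": {"moves": "0 0 -0.03 0; 0 0 -0.07 0; 0 0 -0.11 0; 0 0 -0.15 0; 0 0 -0.15 0; 0 0 -0.15 0"}}

```text
clock: 14.65
ee_pos: [440.4, -22.0, 104.3]
tcp_rot: [-3.136, -0.008, 2.653]
contact_force: [-0.7, 0.4, -1.4]
opening: 44.2
```

```bash
python3 go.py 563.4 128.7 105 170.5
python3 - <<'E'
from workcell import read_camera
from h import *
c=read_camera("side"); crop(c,310,90,410,200,6,"pics/s11.png")
E
```

```text
pos [440.4 -22.  104.3] yaw 152.0 t 14.65 F [-0.7  0.4 -1.4] open 44.2
row [-0.0756  0.3816 -0.004 ] -0.4112 dist 195.0
```

View pics/s11.png

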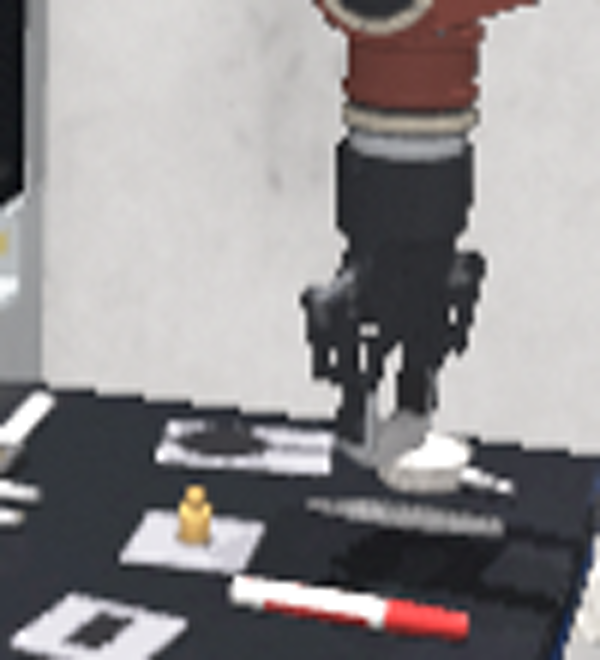

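```bash
python3 go.py 564.5 129.2 105 170.5
```

```text
pos [439.9 -21.9 103.6] yaw 152.0 t 14.7 F [-0.2 -0.7 -1.1] open 43.7
row [-0.0781  0.3838 -0.0057] -0.4112 dist 196.0
```

{"name": "carry_out", "arguments": {"moves": "-0.02 0.096 0 -0.1; -0.04 0.19 0 -0.2; -0.06 0.29 0 -0.3; -0.078 0.384 0 -0.411; -0.078 0.384 0 -0.411; -0.078 0.384 0 -0.411; -0.078 0.384 0 -0.411; -0.078 0.384 0.06 -0.411; -0.078 0.384 0.11 -0.411; -0.078 0.384 0.11 -0.411"}}

```text
clock: 15.7
ee_pos: [559.5, 127.7, 42.8]
tcp_rot: [-3.137, -0.019, 2.974]
contact_force: [-1.4, 1.2, -1.3]
opening: 43.4
```

```bash
python3 go.py 564.5 129.2 36 170.5
python3 - <<'E'
from workcell import read_camera
from h import *
c=read_camera("side"); crop(c,280,110,380,220,6,"pics/s12.png")
E
```

```text
pos [559.5 127.7  42.8] yaw 170.4 t 15.7 F [-1.4  1.2 -1.3] open 43.4
row [-0.0096  0.0047  0.0135] -0.0027 dist 9.0
```

View pics/s12.png

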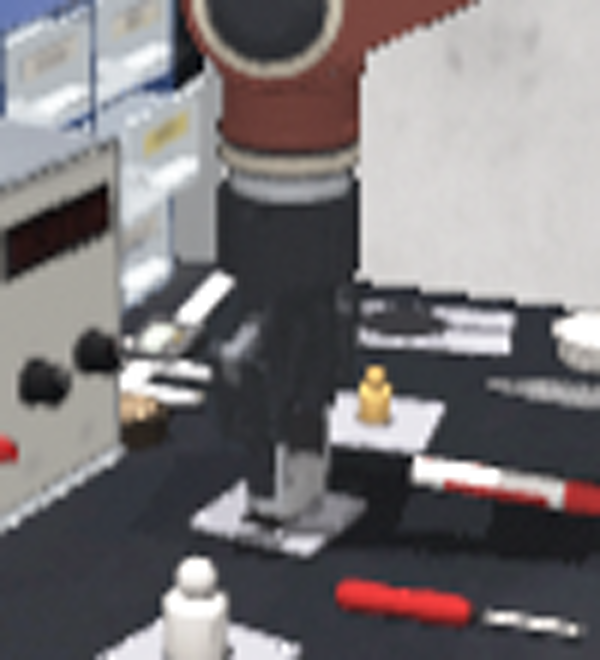

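{"name": "carry_out", "arguments": {"moves": "-0.0096 0.0047 0 0; -0.0096 0.0047 0 0; -0.0096 0.0047 0.005 0; -0.0096 0.0047 0.009 0; -0.0096 0.0047 0.011 0; -0.0096 0.0047 0.011 0; -0.0096 0.0047 0.011 0"}}

```text
clock: 16.45
ee_pos: [566.2, 129.6, 39.4]
tcp_rot: [-3.138, -0.016, 2.974]
contact_force: [-0.6, -0.5, -1.1]
opening: 44.3
```

```bash
python3 go.py 564.5 129.2 36 170.5
```

```text
pos [566.2 129.6  39.4] yaw 170.4 t 16.45 F [-0.6 -0.5 -1.1] open 44.3
row [ 0.0031 -0.0013  0.0069] -0.0022 dist 4.0
```

{"name": "carry_out", "arguments": {"moves": "0.003 -0.001 0.002 0; 0.003 -0.001 0.004 0; 0.003 -0.001 0.006 0; 0.003 -0.001 0.006 0; 0.003 -0.001 0.006 0"}}

```text
clock: 16.95
ee_pos: [564.6, 129.3, 36.4]
tcp_rot: [-3.138, -0.016, 2.974]
contact_force: [0.2, 1.2, -1.6]
opening: 43.9
```

{"name": "carry_out", "arguments": {"moves": "0 0 0 0; 0 0 0 0; 0 0 0 0; 0 0 0 0; 0 0 -0.01 0; 0 0 -0.05 0; 0 0 -0.10 0; 0 0 -0.15 0; 0 0 -0.15 0; 0 0 -0.15 0", "fingers": 1}}

```text
clock: 17.95
ee_pos: [566.3, 129.4, 112.1]
tcp_rot: [-3.138, -0.014, 2.974]
contact_force: [-0.3, 0.7, -1.3]
opening: 85.1
```

```bash
python3 go.py 444.8 -187.5 110 157
python3 - <<'E'
from workcell import read_camera
from h import *
c=read_camera("side"); crop(c,280,130,380,240,6,"pics/s13.png")
E
```

```text
pos [566.3 129.4 112.1] yaw 170.4 t 17.95 F [-0.3  0.7 -1.3] open 85.1
row [ 0.1337 -0.6655  0.0086] 0.2977 dist 339.0
```

View pics/s13.png

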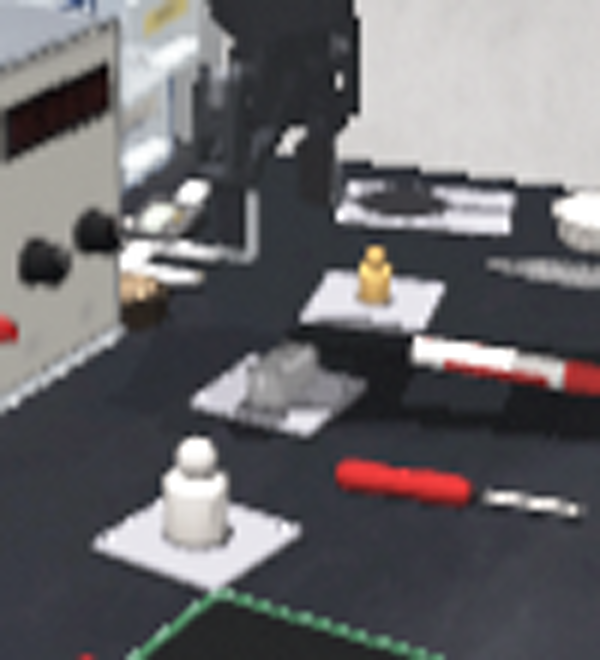

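{"name": "carry_out", "arguments": {"moves": "0.023 -0.095 0 0.05; 0.04 -0.19 0 0.1; 0.06 -0.285 0 0.15; 0.08 -0.38 0 0.2; 0.1 -0.48 0 0.25; 0.12 -0.58 0 0.298; 0.1337 -0.6655 0 0.298; 0.1337 -0.6655 0 0.298; 0.1337 -0.6655 0 0.298; 0.1337 -0.6655 0 0.298"}}

```text
clock: 19.0
ee_pos: [443.7, -186.4, 112.3]
tcp_rot: [-3.134, -0.017, 2.741]
contact_force: [-0.7, -0.0, -0.1]
opening: 85.4
```

{"name": "carry_out", "arguments": {"moves": "0 0 0 0; 0 0 0 0"}}

```text
clock: 19.2
ee_pos: [443.9, -185.0, 111.7]
tcp_rot: [-3.135, -0.018, 2.743]
contact_force: [-0.3, -0.3, -0.1]
opening: 85.1
```

```bash
python3 go.py 444.8 -187.5 50 157
python3 - <<'E'
from workcell import read_camera
from h import *
c=read_camera("side"); crop(c,320,90,420,200,6,"pics/s14.png")
c=read_camera("top"); crop(c,290,180,470,260,4,"pics/t14.png");np.savez("top1.npz",**c)
E
```

```text
pos [ 443.9 -185.   111.7] yaw 157.2 t 19.2 F [-0.3 -0.3 -0.1] open 85.1
row [-0.006  -0.0031  0.1234] 0.0038 dist 62.0
```

View pics/s14.png

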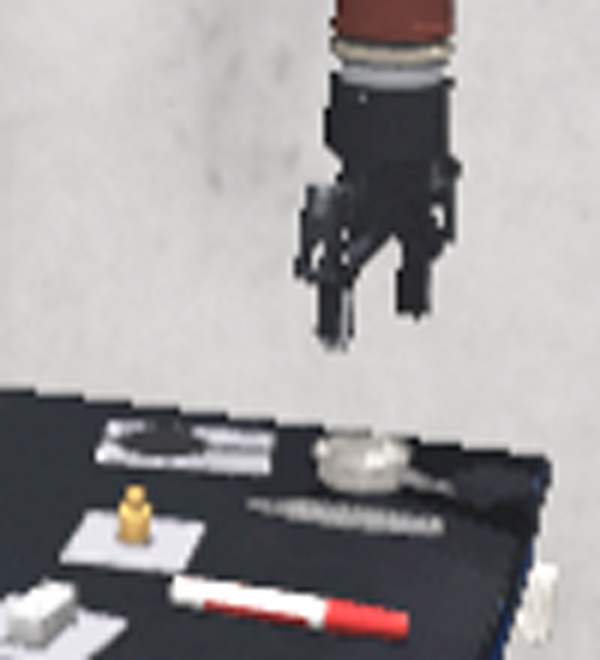

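View pics/t14.png

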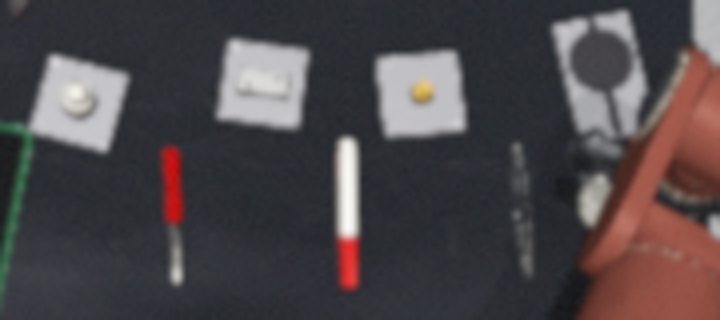

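{"name": "carry_out", "arguments": {"moves": "-0.006 -0.003 0 0.004; -0.006 -0.003 0.05 0.004; -0.006 -0.003 0.09 0.004; -0.006 -0.003 0.123 0.004; -0.006 -0.003 0.123 0.004; -0.006 -0.003 0.123 0.004; -0.006 -0.003 0.123 0.004"}}

```text
clock: 20.0
ee_pos: [445.9, -188.5, 51.8]
tcp_rot: [-3.134, -0.015, 2.74]
contact_force: [-0.2, 0.1, 0.5]
opening: 85.8
```

```bash
python3 go.py 444.8 -187.5 25 157
python3 - <<'E'
from workcell import read_camera
from h import *
c=read_camera("side"); crop(c,340,130,420,200,8,"pics/s15.png")
E
```

```text
pos [ 445.9 -188.5   51.8] yaw 157.0 t 20.0 F [-0.2  0.1  0.5] open 85.8
row [0.002  0.0014 0.0537] -0.0008 dist 27.0
```

View pics/s15.png

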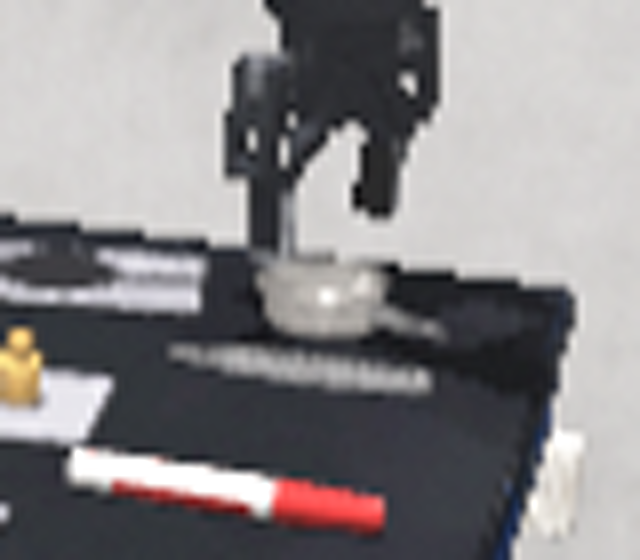

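Run:
```python
from h import *
c=load("side0.npz")
for s in(1,-1):
  for z in (20,30,40):
    P=(445.9+s*.39*46,-188.5+s*.92*46,z)
    u,v=proj(c,P); print(P,(u-340)*8,(v-130)*8)
for P in [(445,-187.5,0),(445,-187.5,22)]:
    u,v=proj(c,P); print(P,(u-340)*8,(v-130)*8)
```

```text
(463.84, -146.18, 20) 263.92958705056526 299.14671471602264
(463.84, -146.18, 30) 265.4946985291472 279.4192060126527
(463.84, -146.18, 40) 267.06748818205733 259.58072779405325
(427.96, -230.82, 20) 369.0006607633841 252.4797398017738
(427.96, -230.82, 30) 370.78147177684696 233.44623569457508
(427.96, -230.82, 40) 372.5705167923238 214.3105618461334
(445, -187.5, 0) 315.68195390244455 314.67186753028363
(445, -187.5, 22) 319.361809707842 272.34684429620484
```

{"name": "carry_out", "arguments": {"moves": "0.002 0.001 0.02 0; 0.002 0.001 0.04 0; 0.002 0.001 0.055 0; 0.002 0.001 0.06 0; 0.002 0.001 0.06 0; 0.002 0.001 0.06 0"}}

```text
clock: 20.65
ee_pos: [444.8, -187.8, 21.9]
tcp_rot: [-3.134, -0.015, 2.74]
contact_force: [0.4, -1.0, 0.7]
opening: 85.5
```

{"name": "carry_out", "arguments": {"moves": "0 0 0 0; 0 0 0 0; 0 0 0 0; 0 0 0 0; 0 0 0 0; 0 0 0 0", "fingers": 0, "newtons": 40}}

```text
clock: 21.25
ee_pos: [445.2, -187.9, 22.8]
tcp_rot: [-3.134, -0.014, 2.74]
contact_force: [-0.7, 2.3, 5.9]
opening: 57.4
```

{"name": "carry_out", "arguments": {"moves": "0 0 -0.03 0; 0 0 -0.07 0; 0 0 -0.11 0; 0 0 -0.15 0; 0 0 -0.15 0; 0 0 -0.15 0; 0 0 -0.15 0"}}

```text
clock: 21.95
ee_pos: [445.5, -187.3, 96.1]
tcp_rot: [-3.134, -0.017, 2.739]
contact_force: [-0.0, -0.0, -1.5]
opening: 57.2
```

```bash
python3 go.py 578.1 -186.5 110 189.5
python3 - <<'E'
from workcell import read_camera
from h import *
c=read_camera("side"); crop(c,340,110,420,180,8,"pics/s16.png")
E
```

```text
pos [ 445.5 -187.3   96.1] yaw 157.0 t 21.95 F [-0.  -0.  -1.5] open 57.2
row [-0.243   0.105  -0.0326] -0.7231 dist 133.0
```

View pics/s16.png

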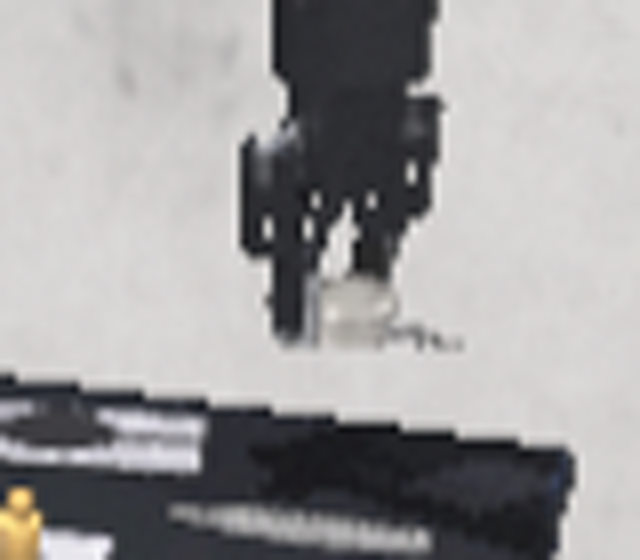

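{"name": "carry_out", "arguments": {"moves": "-0.06 0.026 0 -0.14; -0.12 0.052 0 -0.3; -0.18 0.08 0 -0.48; -0.243 0.105 0 -0.6; -0.243 0.105 0 -0.723; -0.243 0.105 0 -0.723; -0.243 0.105 0 -0.723; -0.243 0.105 0 -0.723; -0.243 0.105 0.04 -0.723; -0.243 0.105 0.04 -0.723"}}

```text
clock: 23.0
ee_pos: [575.0, -185.7, 71.0]
tcp_rot: [3.135, -0.023, -2.977]
contact_force: [-0.3, 0.5, -2.5]
opening: 57.5
```

{"name": "carry_out", "arguments": {"moves": "0 0 0.02 0; 0 0 0.02 0; 0 0 0.02 0; 0 0 0.02 0"}}

```text
clock: 23.4
ee_pos: [575.1, -185.8, 61.6]
tcp_rot: [3.136, -0.022, -2.977]
contact_force: [-0.1, 0.0, -1.5]
opening: 57.4
```

```bash
python3 go.py 578.1 -186.5 32 189.5
python3 - <<'E'
from workcell import read_camera
from h import *
c=read_camera("side"); crop(c,320,120,400,190,8,"pics/s17.png")
c=read_camera("top"); crop(c,375,170,465,250,8,"pics/t17.png")
E
```

```text
pos [ 575.1 -185.8   61.6] yaw -170.6 t 23.4 F [-0.1  0.  -1.5] open 57.4
row [-0.007  -0.0026  0.0591] -0.0017 dist 30.0
```

View pics/s17.png

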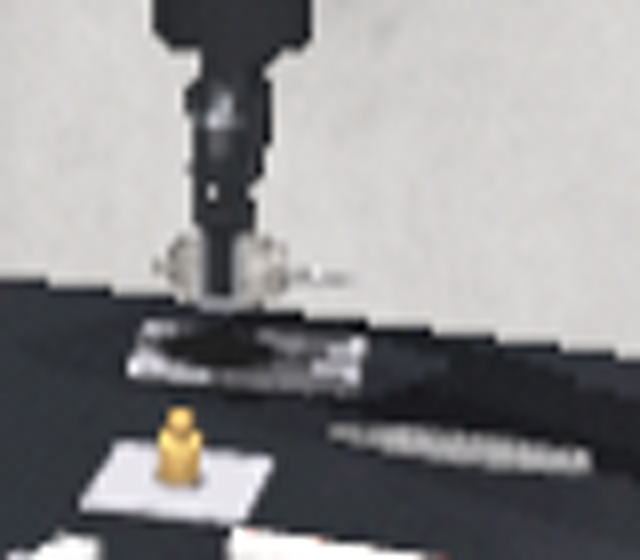

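View pics/t17.png

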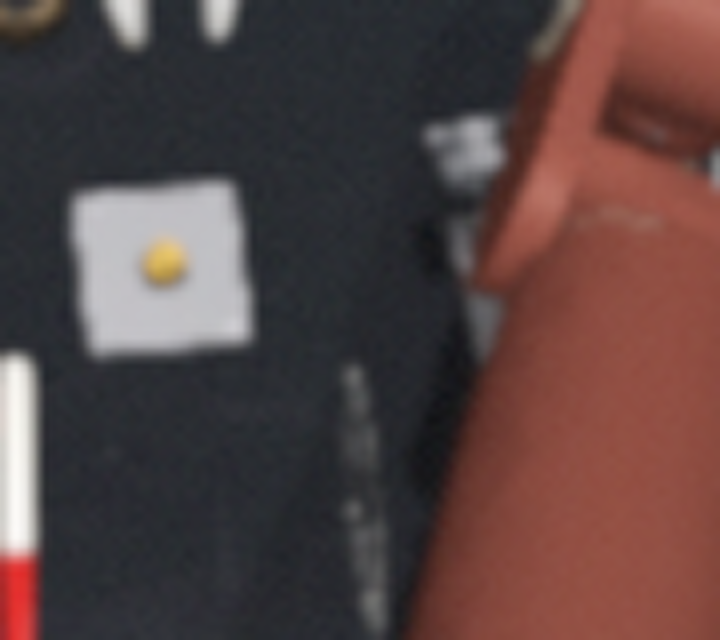

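{"name": "carry_out", "arguments": {"moves": "-0.007 -0.002 0.02 0; -0.007 -0.002 0.035 0; -0.007 -0.002 0.05 0; -0.007 -0.002 0.059 0; -0.007 -0.002 0.06 0; -0.007 -0.002 0.06 0; -0.007 -0.002 0.06 0; -0.007 -0.002 0.06 0"}}

```text
clock: 24.3
ee_pos: [578.5, -186.4, 32.2]
tcp_rot: [3.137, -0.021, -2.977]
contact_force: [0.3, 1.0, -2.1]
opening: 57.0
```

```bash
python3 go.py 578.1 -186.5 29 189.5
```

```text
pos [ 578.5 -186.4   32.2] yaw -170.6 t 24.3 F [ 0.3  1.  -2.1] open 57.0
row [ 0.0008 -0.0001  0.0064] -0.0016 dist 3.0
```

{"name": "carry_out", "arguments": {"moves": "0 0 0.003 0; 0 0 0.006 0; 0 0 0.007 0; 0 0 0.007 0; 0 0 0.007 0"}}

```text
clock: 24.8
ee_pos: [578.7, -186.4, 29.1]
tcp_rot: [3.137, -0.021, -2.977]
contact_force: [-1.3, 1.4, 3.9]
opening: 57.1
```

{"name": "carry_out", "arguments": {"moves": "0 0 0 0; 0 0 0 0; 0 0 0 0; 0 0 0 0; 0 0 -0.01 0; 0 0 -0.05 0; 0 0 -0.10 0; 0 0 -0.17 0; 0 0 -0.24 0; 0 0 -0.3 0", "fingers": 1}}

```text
clock: 25.8
ee_pos: [582.2, -186.8, 181.6]
tcp_rot: [3.138, -0.019, -2.977]
contact_force: [1.0, -0.8, -0.6]
opening: 85.2
```

```bash
python3 go.py 380 0 250 180
```

```text
pos [ 582.2 -186.8  181.6] yaw -170.6 t 25.8 F [ 1.  -0.8 -0.6] open 85.2
row [ 0.3402  0.4352 -0.1287] 0.2095 dist 284.0
```

{"name": "carry_out", "arguments": {"moves": "0.08 0.1 -0.12 0; 0.16 0.2 -0.12 0; 0.24 0.3 -0.12 0; 0.34 0.4 -0.12 0; 0.34 0.43 -0.12 0; 0.34 0.43 -0.12 0; 0.34 0.43 -0.12 0; 0.34 0.43 -0.12 0; 0.34 0.43 -0.12 0; 0.34 0.43 -0.12 0"}}

```text
clock: 26.8
ee_pos: [381.0, -3.2, 245.6]
tcp_rot: [3.138, -0.02, -2.978]
contact_force: [0.2, 0.7, -0.1]
opening: 85.5
```

Run:
```python
from workcell import read_camera,monitor
from h import *
c=read_camera("side"); crop(c,290,130,420,230,6,"pics/s18.png");np.savez("side2.npz",**c)
c=read_camera("top"); crop(c,290,170,470,260,4,"pics/t18.png");np.savez("top2.npz",**c)
```

```text
(no output)
```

View pics/s18.png

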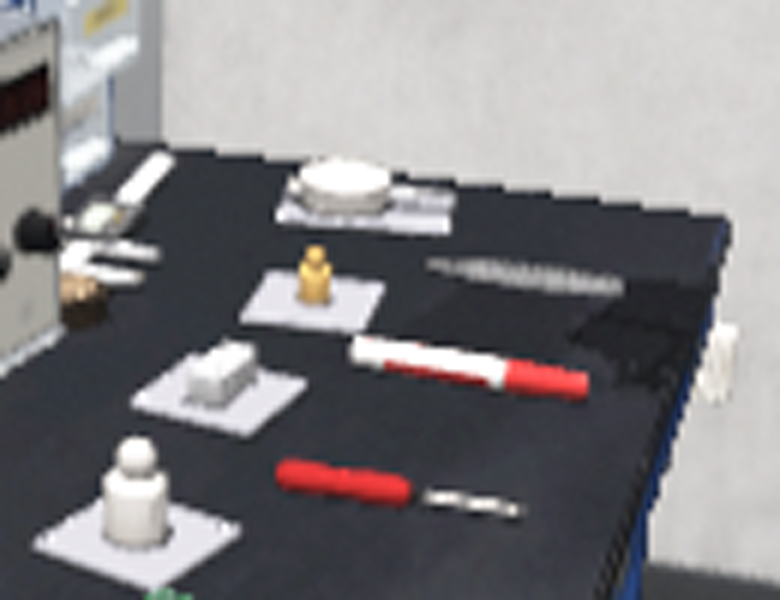

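View pics/t18.png

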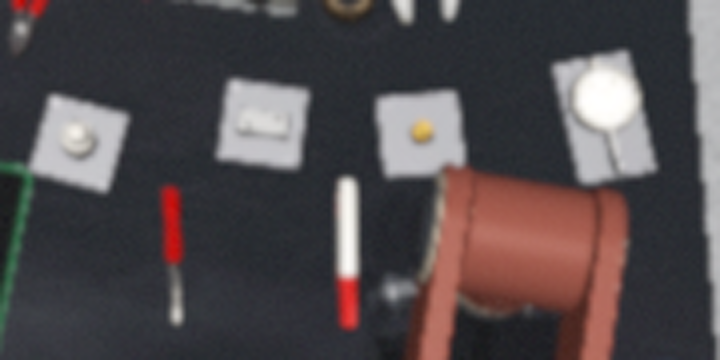

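Run:
```python
from h import *
c=load("top2.npz")
A=c["img"][185:225,292:382];
crop(c,292,185,382,225,8,"pics/u1.png");crop(c,378,175,468,220,8,"pics/u2.png")
def w(P): 
    u,v=proj(c,P);return u,v
for n,P,o in [("Wl body top",(549.3,301.5,38),(292,185)),("Wl top",(549.3,301.5,54),(292,185)),("par",(563.4,128.7,26),(292,185)),("Ws top",(550.6,-17.8,37),(378,175)),("Ws base",(550.6,-17.8,8),(378,175)),("gauge",(578.1,-186.5,28),(378,175)),("stem",(578.1-70*.986,-186.5-70*.165,16),(378,175))]:
    u,v=w(P);print(n,round((u-o[0]+.5)*8),round((v-o[1]+.5)*8))
```

```text
Wl body top 138 153
Wl top 136 147
par 513 119
Ws top 148 215
Ws base 139 227
gauge 509 152
stem 538 303
```

View pics/u1.png

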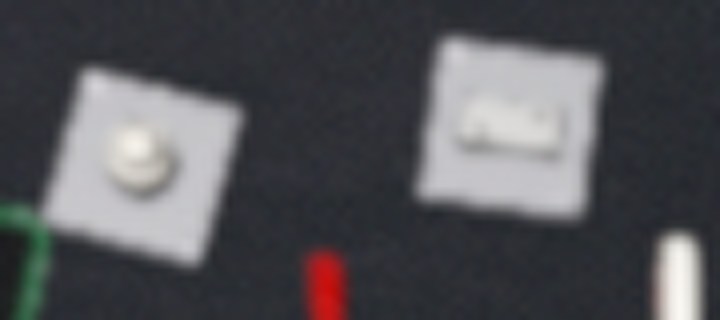

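View pics/u2.png

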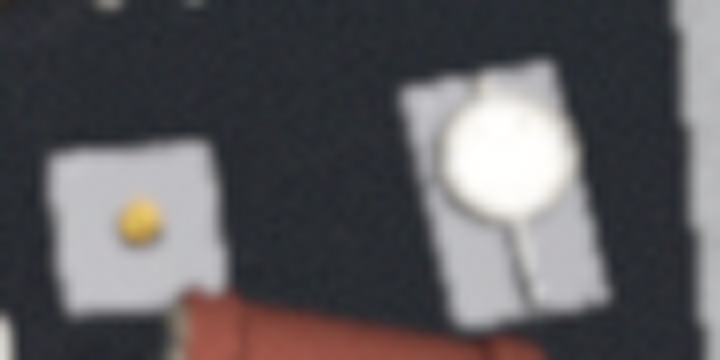

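Run:
```python
from workcell import job,monitor
print(monitor.state()["joint_vel"].round(3)); print(job.sign_off())
```

```text
[ 0.003 -0.004  0.003  0.001 -0.    -0.001]
the job is handed in; nothing more can be done
None
```

All four pieces are back on their own tiles: the large weight, small weight, steel parallel and dial gauge. I handed the job in after about 27 s of robot time.

- **Final pictures:** in the last top and side pictures both weights stand upright. The parallel lies along its silhouette, and the gauge lies on its back with its stem over the silhouette's stem.
- **Position:** by eye from the enlarged top picture, each piece sits within about 2 mm of its silhouette's centre. The camera calibration could add up to about 2 mm to that. The limit is 10 mm.
- **At hand-in:** the gripper was open and well clear of everything, and the arm was at rest. The force readings I saw at the end of each move stayed around 6 N or less.
- **Look-alikes:** I never went near the orange or pink ones.

No check failed or disagreed by a meaningful amount. The sign-off gives no verdict, so I can't confirm the judged result.

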